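Set the gap of the burr mill

TASK

Set the grinding gap of the burr mill: turn its knurled adjusting ring clockwise (looking at the ring's face) until you feel the burrs inside just touch, without forcing them. Then back the ring off anticlockwise by exactly three clicks and let go of it, leaving the things around the mill where they are.

Things in the scene. Friction and masses are not known exactly. Their poses are not given: they have to be found in the camera images.
- mill: Grey bench burr mill, fixed: base plate 210 x 130 x 12 mm, motor case with an aluminium hopper (80 mm across, 170 mm high) on the far (+x) side, and on the near side a sloping round housing (88 mm across) that ends in the adjusting ring. Origin under it on the bench, z up. The ring's axis leans 0.45 rad (26 degrees) from vertical to the mill's -x side: the tool must lean likewise.
- head: The mill's head at the upper end of the housing, same frame as mill, carrying the dark collar and the ring. The collar (76 mm across, 12 mm high, a white line every 24 degrees, one broad) turns stiffly (0.3 N m) on the ring's axis and stays where it is left.
- ring_grip (a point): Point on the ring's axis, 11 mm below its face, for the TCP: z out of the face along the axis, x to the ring's white mark. The grip is a knurled aluminium cylinder 58 mm across, standing 30 mm up from a skirt 65 mm across whose upper edge lies 19 mm below this point; it can be gripped at any angle about its axis.
- ring_face (a point): Centre of the ring's face, axes as ring_grip. Clockwise, seen on the face, closes the burrs, which are hidden inside: where they touch differs and must be felt, 0.3 to 2.9 rad from the start. Running friction 0.3 N m, hardly any left when the ring stands still; from the touch on the springy burr pushes back with about 6 N m per rad, also standing: 0.3 N m is a sure touch, 1 N m is forcing.
- ring (a joint): Angle of ring to collar, rad, 0 with the ring's mark at the collar's broad line, growing anticlockwise. At 0 a tooth makes the collar turn clockwise with the ring; backed off, the ring leaves the collar standing and clicks into a rest every 0.419 rad (24 degrees; about 0.1 N m to leave a rest). After touching it reads how far the ring is backed off: 3 clicks is 1.257.
- tin_small: Food tin 76 mm across, 58 mm high, beside the mill; bystander.
- masking_tape: Roll of masking tape, 100 mm across, 24 mm high, lying beside the mill; bystander.
- pliers: Pliers 171 mm long, lying before the mill; bystander.
- spanner_13: Rusty spanner 176 mm long, lying before the mill; bystander.

How it is judged:
By the outcome, as a careful person would: the job done as asked, in the order asked, and still so for the second after the job is handed in, with the robot touching nothing.
It also fails if it takes over 72 s, if anything falls off the work surface, if the arm or the gripper's body presses on something with over 40 N, if the wrist force passes 120 N, or if a joint passes its speed limit or range.

ROBOT

A 6-joint arm with a two-finger parallel gripper is mounted at the origin on a cart in front of the work surface, level with it; the furniture and walls round the work are solid. World frame = base frame: x ahead of the robot, y to its left, z up, the work surface at z = 0. Lengths are in mm, angles in rad, forces in N, time in s.
With the tool pointing down it reaches from about 350 to 775 mm from the base axis. Payload 7.3 kg.
Tool frame: the origin (TCP) lies between the finger pads, 19 mm behind the fingertips; this is the grasp point; z points along the fingers, y is the line along which they close (so a half turn about z gives the same grasp; the last joint's range is limited). The gripper opens to 92 mm and grips with 3 to 60 N. Pads are 19 mm wide; open, the fingers measure 130 mm over their backs; the gripper's body (75 mm by 190 mm) begins 47 mm behind the grasp point.
Start: joints at [-1.323, 0.342, 1.524, -0, 1.275, -0.146], TCP at [201.466, -484.824, 245.541] pointing down, gripper open.
Joint ranges: [-2.53, 2.53], [-0.77, 2.02], [0.04, 2.7], [-1, 4.14], [0.28, 2.66], [-3.11, 3.11]. Speed limits (rad/s): [2.57, 2.57, 3.14, 3.14, 3.14, 3.14].

INTERFACE

Orientations are given as [roll, pitch, yaw] about the fixed x, y, z axes, in that order (R = Rz(yaw) Ry(pitch) Rx(roll)).
In Python, from plant import * gives the robot as it stands.
- The arm moves only by the tool step_arm, never from a script. Its argument "deltas" is one flat list of numbers, 5 for each row, row after row: the shift along the world's x, y, z in mm, then the turn about the world's z in degrees, then the finger opening in mm, from 0 to 91.8. In form: [tx, ty, tz, turn, gripper, tx, ty, tz, turn, gripper, ...]. A call has exactly 10 rows; each row shifts and turns the commanded pose from where the row before left it; what a row does not reach is not made up. A row lasts 1/8 s, in which the tool goes at most 62.5 mm and 10.7 degrees, less where a joint would pass 70% of its speed; a pose out of reach is approached as far as the arm can. A call is refused whole if a number of a shift passes 62.5 or a number of a turn 10.7, either way. A call with a gripper value outside its range is refused whole. The fingers move at their own pace and stop on an object; the grip force is fixed at half the most. Time passes only in rows, so rows that do not move let the fingers close, or fill a call up. It gives the time, the measured TCP pose, the force, the opening and the grip force at its end, in the units of the state.
- get_obs(): the state, without advancing time (a new reading comes with each control period).
- capture(name): name is "side" or "top"; returns the picture (480x640x3 uint8, red, green, blue); there is no depth.
- camera_params(name): a dict with "mtx" (3x3 intrinsics, pixels), "k1" (the pictures are not rectified: a ray, as slopes to the right and down, at radius r is drawn at 1 + k1 r^2 times it, then the intrinsics apply), "rvec" (rotation vector, rad) and "tvec" (3), from world to camera coordinates, as OpenCV has them. Camera axes: x right, y down, z forward; pixel columns grow to the right and rows downward; lengths in mm; the calibration is good to about 2 mm. A picture is of the moment at which its call begins. camera_params takes no time and is no camera call.
- close_job(): hands the job in; it is judged then, once.
The state is a dict: "time": time; "joint_positions": joint angles; "dq": joint speeds; "tau": joint torques, N m; "tool_pos": TCP position; "tcp_rot": TCP orientation; "contact_force": force on the tool from outside, world axes, zero at the start; "moment": the same for the moment, N m; "grip_width": finger opening in mm; "finger_force": force on a finger pad.
Only numpy, scipy, OpenCV 4.12 (cv2) and the standard library are available. Lean on these libraries where they do the work, as an engineer would, in place of code of your own. Each camera call takes 0.05 s, during which the arm holds its last target. There are 200 camera calls.

## Working session

There is one attempt and no reset: what is moved stays moved. The work goes in short steps, Python scripts to look and compute and a tool call to move; the robot and the scene stay as the last step left them, time stands still between calls to the robot, and variables do not carry over. Pictures are saved under pics/ and viewed, at most 10 in all, crops included, and the job is handed in when it is done.

Besides the shell and the picture viewer there is one more tool, called as name(argument=value, ...), one argument or row to a line, values as JSON. step_arm: Moves the arm, as the interface text tells. Its arguments: {"type":"object","properties":{"deltas":{"type":"array","items":{"type":"number"}}},"required":["deltas"]}

```bash
mkdir -p pics; ls; python3 - <<'E'
from plant import *
import cv2
for n in("side","top"):
    p=camera_params(n);print(n,p)
    im=capture(n);cv2.imwrite(f"pics/{n}0.png",im[:,:,::-1])
print(get_obs())
E
```

```text
pics
side {'mtx': array([[509.27671248,   0.        , 316.31356383],
       [  0.        , 509.27671248, 240.13305587],
       [  0.        ,   0.        ,   1.        ]]), 'k1': -0.09879246777668728, 'rvec': array([ 1.18231015,  2.48825761, -0.82738057]), 'tvec': array([ 208.77892616, -422.13167419, 1451.97223793])}
top {'mtx': array([[583.77192108,   0.        , 333.06817908],
       [  0.        , 583.77192108, 231.11398643],
       [  0.        ,   0.        ,   1.        ]]), 'k1': -0.15676577670826505, 'rvec': array([ 2.22649976, -2.18233702,  0.00861223]), 'tvec': array([ 231.92037363,  604.31856914, 1123.7705056 ])}
{'time': 0.1, 'joint_positions': array([-1.32301079e+00,  3.42655700e-01,  1.52490733e+00, -2.56070446e-05,
        1.27535904e+00, -1.46000112e-01]), 'dq': array([ 0.00061303, -0.0008028 , -0.00048883,  0.00092661,  0.0005684 ,
        0.00013817]), 'tau': array([ 2.07815472e-03, -4.32004666e+01, -2.44695532e+01,  7.18344259e-02,
        5.25776634e-02, -4.29837269e-05]), 'tool_pos': array([ 201.36997393, -484.49867837,  244.91799259]), 'tcp_rot': array([-3.14027382e+00, -1.69178678e-04,  3.93793007e-01]), 'contact_force': array([-0.53043574, -0.00430927,  0.09855623]), 'moment': array([ 0.00215851, -0.00271495,  0.02250862]), 'finger_force': 0.0, 'grip_width': 91.92826572843242}
```

View pics/side0.png

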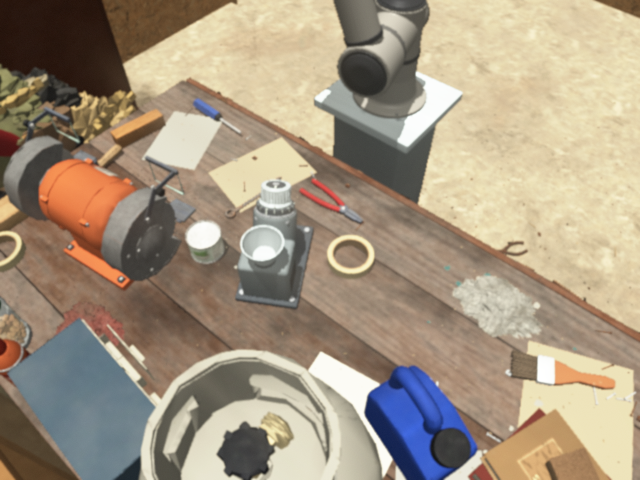

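View pics/top0.png

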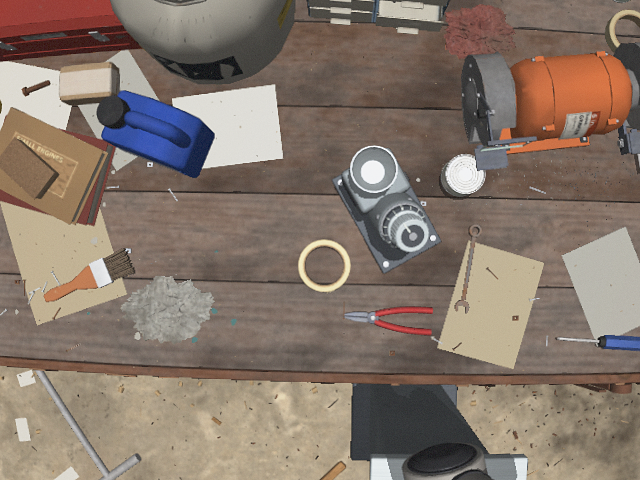

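```bash
python3 - <<'E'
import cv2
a=cv2.imread("pics/top0.png")[135:285,320:500]; b=cv2.imread("pics/side0.png")[165:315,220:320]
a=cv2.resize(a,None,fx=4,fy=4,interpolation=cv2.INTER_CUBIC)
cv2.imwrite("pics/a.png",a);cv2.imwrite("pics/b.png",cv2.resize(b,None,fx=4,fy=4,interpolation=cv2.INTER_CUBIC))
E
cat > h.py <<'E'
import numpy as np,cv2
from plant import *
def ray(n,uv):
    p=camera_params(n);R=cv2.Rodrigues(p['rvec'])[0];K=p['mtx']
    d=np.array([(uv[0]-K[0,2])/K[0,0],(uv[1]-K[1,2])/K[1,1]]);x=d.copy()
    for _ in range(20):x=d/(1+p['k1']*(x@x))
    return -R.T@p['tvec'],R.T@np.r_[x,1]
def atz(n,uv,z):
    o,v=ray(n,uv);return o+v*(z-o[2])/v[2]
def proj(n,X):
    p=camera_params(n);R=cv2.Rodrigues(p['rvec'])[0];K=p['mtx']
    c=(R@np.atleast_2d(X).T).T+p['tvec'];x=c[:,:2]/c[:,2:]
    x=x*(1+p['k1']*(x**2).sum(1,keepdims=True));return x*[K[0,0],K[1,1]]+K[:2,2]
def tri(uvs):
    A=np.zeros((3,3));b=np.zeros(3)
    for n,uv in uvs.items():
        o,v=ray(n,uv);v/=np.linalg.norm(v);P=np.eye(3)-np.outer(v,v);A+=P;b+=P@o
    X=np.linalg.solve(A,b);return X
E
```

```text
(no output)
```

View pics/a.png

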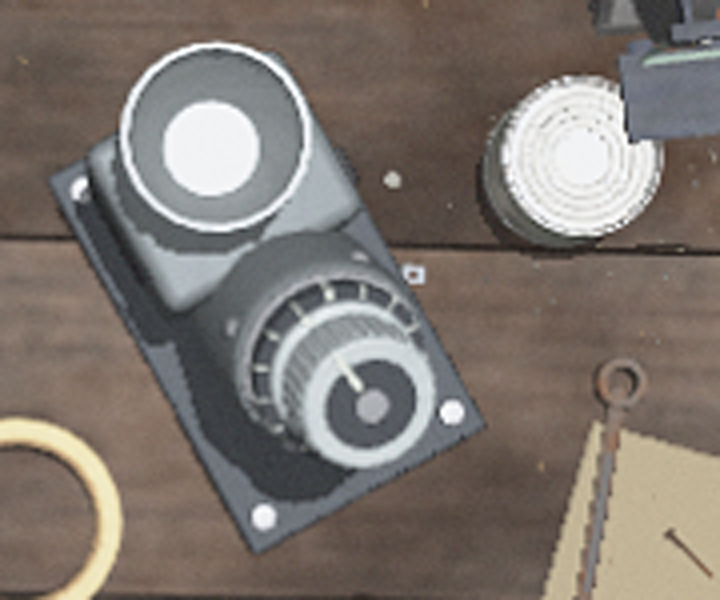

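View pics/b.png

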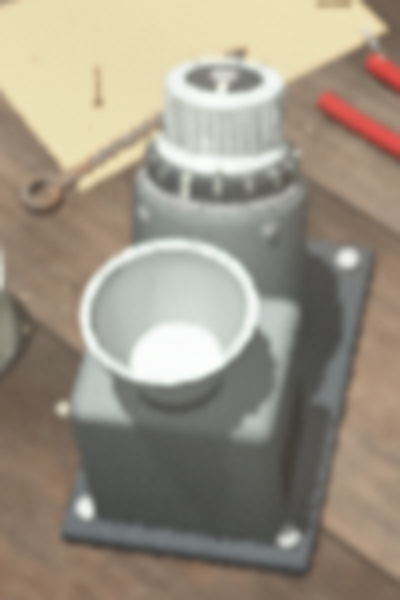

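```bash
python3 - <<'E'
from h import *
A=atz("top",(333,179.25),12);B=atz("top",(441.25,241),12);C=atz("top",(384.5,273.25),12)
print("corners",A,B,C,np.linalg.norm(B-C),np.linalg.norm(A-C))
m=(A+B)/2;ex=(A-C)/np.linalg.norm(A-C);ya=np.arctan2(ex[1],ex[0]);print("mill",m,ya,"alt",np.arctan2(*( (B-C)[:2]*[-1,1])))
F=tri({"top":(413,236.75),"side":(276,184.5)});print("face",F,proj("top",F),proj("side",F))
ax=np.array([-np.sin(.45)*np.cos(ya),-np.sin(.45)*np.sin(ya),np.cos(.45)])
G=F-11*ax;print("axis",ax,"grip",G)
print("offset in mill frame",[(F-m)[:2]@ex[:2],(F-m)[:2]@[-ex[1],ex[0]]])
M=atz("top",(320+338/4,135+357/4),F[2]+5);print("mark dir",M-F)
print("hopper",atz("top",(320+215/4,135+136/4),170))
print("tin",atz("top",(463,173),58))
o,v=ray("top",(413,236.75)); w=o+v*(F[2]-o[2])/v[2];print(w)
E
```

```text
corners [699.93619627 246.08263857  12.        ] [584.48860899  34.0607032   12.        ] [520.11370318 143.02848688  12.        ] 126.5626579238488 207.2589858195833
mill [642.21240263 140.07167088  12.        ] 0.5203963361284224 alt -2.6079875055300823
face [588.93277579 110.93165316 183.7126011 ] [[412.73668395 236.95924759]] [[275.7179404  184.48367765]]
axis [-0.37738574 -0.21627532  0.9004471 ] grip [593.08401898 113.31068172 173.80768298]
offset in mill frame [np.float64(-60.71570352804097), np.float64(1.2093859757751484)]
mark dir [20.38376094 14.45316428  5.        ]
hopper [701.08955317 176.11851609 170.        ]
tin [711.94581346   2.72860998  58.        ]
[589.28411061 110.50449471 183.7126011 ]
```

step_arm(
  deltas=[32,48,5,4.2,91.8,32,48,5,4.2,91.8,32,48,5,4.2,91.8,32,48,5,4.2,91.8,32,48,5,4.2,91.8,32,48,5,4.2,91.8,32,48,5,4.2,91.8,32,48,5,4.2,91.8,32,48,5,4.2,91.8,32,48,5,4.2,91.8],
)

```text
time: 1.35
tool_pos: [522.1, -3.0, 295.5]
tcp_rot: [-3.141, 0.0, 1.129]
contact_force: [1.2, -0.2, -0.2]
grip_width: 91.7
finger_force: 0.0
```

step_arm(
  deltas=[22.9,38.3,0,0,91.8,22.9,38.3,0,0,91.8,22.9,38.4,0,0,91.8,0,0,-30,0,91.8,0,0,-30,0,91.8,0,0,-30,0,91.8,0,0,-26,0,91.8,0,0,0,0,91.8,0,0,0,0,91.8,0,0,0,0,91.8],
)

```text
time: 2.6
tool_pos: [590.5, 110.3, 180.7]
tcp_rot: [3.14, -0.001, 1.127]
contact_force: [-0.0, -0.1, 0.4]
grip_width: 92.3
finger_force: 0.0
```

```bash
cat >> h.py <<'E'
ya=.525
ax=np.array([-np.sin(.45)*np.cos(ya),-np.sin(.45)*np.sin(ya),np.cos(.45)])
def st():
    o=get_obs();T=o['tool_pos'];m=o['moment']
    print(round(o['time'],2),T.round(1),'yaw deg rel',round(np.degrees(o['tcp_rot'][2]-ya),1),'F',o['contact_force'].round(1),'M',m.round(3),'Max %.3f'%(m@ax),'w %.1f f %.1f'%(o['grip_width'],o['finger_force']))
E
python3 - <<'E'
from h import *
st()
im=capture("top");cv2.imwrite("pics/c.png",cv2.resize(im[165:285,340:490,::-1],None,fx=5,fy=5,interpolation=cv2.INTER_CUBIC))
im=capture("side");cv2.imwrite("pics/d.png",cv2.resize(im[120:270,200:340,::-1],None,fx=4,fy=4,interpolation=cv2.INTER_CUBIC))
E
```

```text
2.6 [590.5 110.3 180.7] yaw deg rel 34.5 F [-0.  -0.1  0.4] M [-0.043 -0.06   0.011] Max 0.039 w 92.3 f 0.0
```

View pics/d.png

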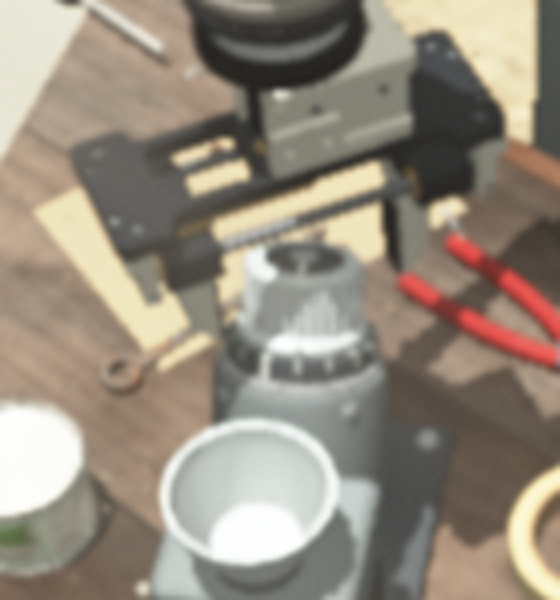

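step_arm(
  deltas=[0,0,0,0,40,0,0,0,0,40,0,0,0,0,40,0,0,0,0,40,0,0,0,0,40,0,0,0,0,40,0,0,0,0,40,0,0,0,0,40,0,0,0,0,40,0,0,0,0,40],
)

```text
time: 3.95
tool_pos: [594.0, 108.4, 180.2]
tcp_rot: [3.132, -0.002, 1.126]
contact_force: [14.2, -5.4, -5.2]
grip_width: 63.6
finger_force: 28.0
```

```bash
python3 -c "
from h import *
st()"
```

```text
3.95 [594.  108.4 180.2] yaw deg rel 34.4 F [14.2 -5.4 -5.2] M [-0.976 -2.228 -0.11 ] Max 0.754 w 63.6 f 28.0
```

step_arm(
  deltas=[1.2,-0.6,0,-1,40,1.2,-0.6,0,-1,40,1,-0.4,0,-1,40,0,0,0,-1,40,0,0,0,-1,40,0,0,0,-1,40,0,0,0,-1,40,0,0,0,0,40,0,0,0,0,40,0,0,0,0,40],
)

```text
time: 5.2
tool_pos: [591.9, 108.6, 180.9]
tcp_rot: [-3.14, 0.002, 1.005]
contact_force: [-7.3, -2.7, 11.6]
grip_width: 59.7
finger_force: 34.5
```

```bash
cat >> h.py <<'E'
def st(L=.147):
    o=get_obs();T=o['tool_pos'];F=o['contact_force'];m=o['moment']-np.cross([0,0,-L],F)
    c=np.array([np.cos(ya),np.sin(ya),0]);
    print(round(o['time'],2),T.round(1),'yaw rel',round(np.degrees(o['tcp_rot'][2]-ya),1),'F',F.round(1),'Mraw',o['moment'].round(2),'Mtcp',m.round(2),'AX %.3f'%(m@ax),'w %.1f f %.1f'%(o['grip_width'],o['finger_force']))
E
python3 -c "
from h import *
st()"
```

```text
5.2 [591.9 108.6 180.9] yaw rel 27.5 F [-7.3 -2.7 11.6] Mraw [-0.26  1.1   0.09] Mtcp [0.13 0.03 0.09] AX 0.031 w 59.7 f 34.5
```

step_arm(
  deltas=[-1,0,0,-1,40,0,0,1,-1,40,0,0,0,-1,40,0,0,0,-1,40,0,0,0,-1,40,0,0,0,-1,40,0,0,0,-1,40,0,0,0,0,40,0,0,0,0,40,0,0,0,0,40],
)

```text
time: 6.45
tool_pos: [590.8, 109.3, 180.6]
tcp_rot: [-3.138, 0.002, 0.883]
contact_force: [-6.0, 0.2, 6.5]
grip_width: 58.8
finger_force: 30.2
```

```bash
python3 -c "
from h import *
st()
im=capture('top');cv2.imwrite('pics/e.png',cv2.resize(im[175:275,340:480,::-1],None,fx=5,fy=5,interpolation=cv2.INTER_CUBIC))
im=capture('side');cv2.imwrite('pics/f.png',cv2.resize(im[160:220,240:320,::-1],None,fx=8,fy=8,interpolation=cv2.INTER_CUBIC))
"
```

```text
6.45 [590.8 109.3 180.6] yaw rel 20.5 F [-6.   0.2  6.5] Mraw [0.49 1.28 0.28] Mtcp [0.46 0.41 0.28] AX -0.007 w 58.8 f 30.2
```

View pics/f.png

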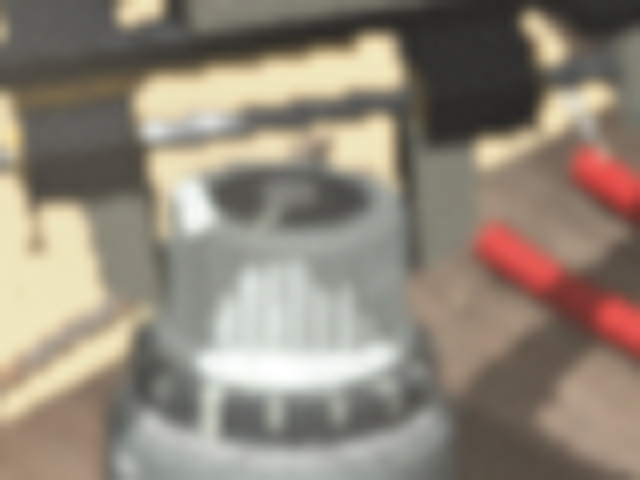

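step_arm(
  deltas=[-1,0,0,-1,40,0,0,1,-1,40,0,0,0,-1,40,0,0,0,-1,40,0,0,0,-1,40,0,0,0,-1,40,0,0,0,-1,40,0,0,0,0,40,0,0,0,0,40,0,0,0,0,40],
)

```text
time: 7.8
tool_pos: [589.4, 109.4, 181.4]
tcp_rot: [-3.137, 0.003, 0.76]
contact_force: [-9.1, 2.4, 6.7]
grip_width: 57.9
finger_force: 29.1
```

```bash
python3 -c "
from h import *
st()"
```

```text
7.8 [589.4 109.4 181.4] yaw rel 13.5 F [-9.1  2.4  6.7] Mraw [0.89 1.93 0.35] Mtcp [0.53 0.59 0.35] AX -0.010 w 57.9 f 29.1
```

step_arm(
  deltas=[-1,1,0,-1,40,-1,1,1,-1,40,0,0,0,-1,40,0,0,0,-1,40,0,0,0,-1,40,0,0,0,-1,40,0,0,0,-1,40,0,0,0,0,40,0,0,0,0,40,0,0,0,0,40],
)

```text
time: 9.05
tool_pos: [588.5, 110.3, 181.9]
tcp_rot: [-3.14, 0.003, 0.638]
contact_force: [-5.1, -3.6, -0.7]
grip_width: 57.0
finger_force: 29.3
```

```bash
python3 -c "
from h import *
st()"
```

```text
9.05 [588.5 110.3 181.9] yaw rel 6.5 F [-5.1 -3.6 -0.7] Mraw [0.1  1.28 0.58] Mtcp [0.62 0.53 0.58] AX 0.171 w 57.0 f 29.3
```

step_arm(
  deltas=[-1,0,0,-1,40,0,0,0,-1,40,0,0,0,-1,40,0,0,0,-1,40,0,0,0,0,40,0,0,0,0,40,0,0,0,0,40,0,0,0,0,40,0,0,0,0,40,0,0,0,0,40],
)

```text
time: 10.3
tool_pos: [588.0, 110.7, 182.1]
tcp_rot: [-3.141, 0.001, 0.568]
contact_force: [-5.2, -1.2, -2.1]
grip_width: 57.1
finger_force: 29.6
```

```bash
python3 -c "
from h import *
st()"
```

```text
10.3 [588.  110.7 182.1] yaw rel 2.5 F [-5.2 -1.2 -2.1] Mraw [0.4  1.23 0.65] Mtcp [0.58 0.47 0.65] AX 0.261 w 57.1 f 29.6
```

step_arm(
  deltas=[-1,0,0,-1,40,0,0,0,-1,40,0,0,0,-1,40,0,0,0,-1,40,0,0,0,0,40,0,0,0,0,40,0,0,0,0,40,0,0,0,0,40,0,0,0,0,40,0,0,0,0,40],
)

```text
time: 11.55
tool_pos: [587.2, 110.8, 182.7]
tcp_rot: [-3.141, 0.0, 0.498]
contact_force: [-4.9, -0.6, -1.7]
grip_width: 56.8
finger_force: 30.0
```

```bash
python3 -c "
from h import *
st()
im=capture('side');cv2.imwrite('pics/g.png',cv2.resize(im[160:220,240:320,::-1],None,fx=8,fy=8,interpolation=cv2.INTER_CUBIC))
"
```

```text
11.55 [587.2 110.8 182.7] yaw rel -1.6 F [-4.9 -0.6 -1.7] Mraw [0.83 1.29 0.75] Mtcp [0.91 0.57 0.75] AX 0.209 w 56.8 f 30.0
```

View pics/g.png

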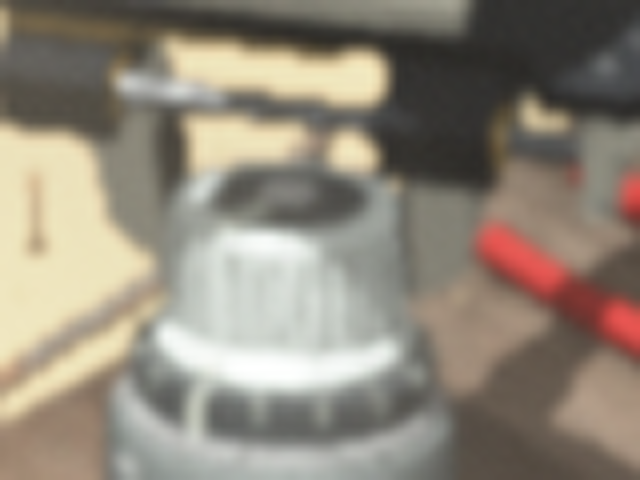

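step_arm(
  deltas=[0,0,-1,-1,40,0,0,0,-1,40,0,0,0,-1,40,0,0,0,-1,40,0,0,0,-1,40,0,0,0,-1,40,0,0,0,0,40,0,0,0,0,40,0,0,0,0,40,0,0,0,0,40],
)

```text
time: 12.85
tool_pos: [587.1, 111.6, 182.5]
tcp_rot: [-3.14, -0.001, 0.393]
contact_force: [-6.4, 0.7, 3.3]
grip_width: 57.0
finger_force: 30.7
```

```bash
python3 -c "
from h import *
st()"
```

```text
12.85 [587.1 111.6 182.5] yaw rel -7.5 F [-6.4  0.7  3.3] Mraw [1.42 1.72 0.84] Mtcp [1.32 0.77 0.84] AX 0.095 w 57.0 f 30.7
```

step_arm(
  deltas=[-1,0,0,-1,40,0,0,0,-1,40,0,0,0,-1,40,0,0,0,-1,40,0,0,0,-1,40,0,0,0,-1,40,0,0,0,-1,40,0,0,0,0,40,0,0,0,0,40,0,0,0,0,40],
)

```text
time: 14.1
tool_pos: [585.8, 112.2, 183.4]
tcp_rot: [-3.139, -0.001, 0.272]
contact_force: [-10.5, 3.4, 10.4]
grip_width: 57.3
finger_force: 31.7
```

```bash
python3 -c "
from h import *
st()"
```

```text
14.1 [585.8 112.2 183.4] yaw rel -14.5 F [-10.5   3.4  10.4] Mraw [1.89 2.23 0.91] Mtcp [1.39 0.69 0.91] AX 0.151 w 57.3 f 31.7
```

step_arm(
  deltas=[-1,0.5,1,-1,40,-1,0.5,1,-1,40,0,0,0,-1,40,0,0,0,-1,40,0,0,0,-1,40,0,0,0,-1,40,0,0,0,-1,40,0,0,0,0,40,0,0,0,0,40,0,0,0,0,40],
)

```text
time: 15.35
tool_pos: [584.1, 113.0, 184.6]
tcp_rot: [-3.139, -0.0, 0.149]
contact_force: [-8.4, 5.4, 5.0]
grip_width: 57.2
finger_force: 31.4
```

```bash
python3 -c "
from h import *
st()"
```

```text
15.35 [584.1 113.  184.6] yaw rel -21.5 F [-8.4  5.4  5. ] Mraw [2.13 1.6  0.89] Mtcp [1.34 0.37 0.89] AX 0.220 w 57.2 f 31.4
```

step_arm(
  deltas=[0,0,0,0,88,0,0,0,0,88,1.6,-0.2,-0.2,10.4,88,2,-1,-1,10.4,88,1,0,-1,10.4,88,1,-1,-1,10.4,88,1,0,0,10.4,80,0,0,0,0,40,0,0,0,0,40,0,0,0,0,40],
)

```text
time: 16.6
tool_pos: [592.3, 108.5, 181.3]
tcp_rot: [3.138, -0.001, 1.054]
contact_force: [0.9, -3.7, 2.6]
grip_width: 59.8
finger_force: 38.9
```

```bash
python3 -c "
from h import *
st()"
```

```text
16.6 [592.3 108.5 181.3] yaw rel 30.3 F [ 0.9 -3.7  2.6] Mraw [-0.89 -0.75 -0.26] Mtcp [-0.35 -0.62 -0.26] AX 0.038 w 59.8 f 38.9
```

step_arm(
  deltas=[0,0,0,0,40,0,0,0,-1,40,0,0,0,-1,40,0,0,0,-1,40,0,0,0,-1,40,0,0,0,-1,40,0,0,0,-1,40,0,0,0,-1,40,0,0,0,0,40,0,0,0,0,40],
)

```text
time: 17.85
tool_pos: [591.2, 109.4, 180.9]
tcp_rot: [3.141, -0.0, 0.934]
contact_force: [1.5, -3.5, 6.7]
grip_width: 59.6
finger_force: 32.9
```

```bash
python3 -c "
from h import *
st()"
```

```text
17.85 [591.2 109.4 180.9] yaw rel 23.5 F [ 1.5 -3.5  6.7] Mraw [-0.28  0.01  0.38] Mtcp [0.23 0.22 0.38] AX 0.209 w 59.6 f 32.9
```

step_arm(
  deltas=[-1,0.5,0,-1,40,0,0,0.5,-1,40,0,0,0,-1,40,0,0,0,-1,40,0,0,0,-1,40,0,0,0,-1,40,0,0,0,0,40,0,0,0,0,40,0,0,0,0,40,0,0,0,0,40],
)

```text
time: 19.1
tool_pos: [590.7, 110.2, 180.4]
tcp_rot: [3.142, -0.001, 0.83]
contact_force: [6.2, -2.6, -0.2]
grip_width: 58.6
finger_force: 29.9
```

```bash
python3 -c "
from h import *
st()"
```

```text
19.1 [590.7 110.2 180.4] yaw rel 17.5 F [ 6.2 -2.6 -0.2] Mraw [ 0.01 -0.67  0.45] Mtcp [0.4  0.24 0.45] AX 0.203 w 58.6 f 29.9
```

step_arm(
  deltas=[0,0,0.5,-1,40,0,0,0,-1,40,0,0,0,-1,40,0,0,0,-1,40,0,0,0,-1,40,0,0,0,-1,40,0,0,0,-1,40,0,0,0,0,40,0,0,0,0,40,0,0,0,0,40],
)

```text
time: 20.35
tool_pos: [589.2, 109.9, 181.2]
tcp_rot: [-3.14, 0.002, 0.708]
contact_force: [-4.9, -3.1, 2.7]
grip_width: 57.6
finger_force: 29.2
```

```bash
python3 -c "
from h import *
st()"
```

```text
20.35 [589.2 109.9 181.2] yaw rel 10.5 F [-4.9 -3.1  2.7] Mraw [-0.05  0.9   0.63] Mtcp [0.4  0.17 0.63] AX 0.379 w 57.6 f 29.2
```

step_arm(
  deltas=[-1,0,0,-1,40,0,0,0,-1,40,0,0,0,-1,40,0,0,0,0,40,0,0,0,0,40,0,0,0,0,40,0,0,0,0,40,0,0,0,0,40,0,0,0,0,40,0,0,0,0,40],
)

```text
time: 21.6
tool_pos: [588.4, 109.8, 181.5]
tcp_rot: [-3.141, 0.001, 0.655]
contact_force: [-6.3, -3.0, 4.1]
grip_width: 57.1
finger_force: 29.6
```

```bash
python3 -c "
from h import *
st()
im=capture('side');cv2.imwrite('pics/h1.png',im[:,:,::-1]);cv2.imwrite('pics/i.png',cv2.resize(im[160:220,240:320,::-1],None,fx=8,fy=8,interpolation=cv2.INTER_CUBIC))
"
```

```text
21.6 [588.4 109.8 181.5] yaw rel 7.4 F [-6.3 -3.   4.1] Mraw [-0.2   1.12  0.54] Mtcp [0.24 0.19 0.54] AX 0.352 w 57.1 f 29.6
```

step_arm(
  deltas=[-1,-0.5,0.5,-1,40,0,0,0,-1,40,0,0,0,-1,40,0,0,0,-1,40,0,0,0,0,40,0,0,0,0,40,0,0,0,0,40,0,0,0,0,40,0,0,0,0,40,0,0,0,0,40],
)

```text
time: 22.9
tool_pos: [587.2, 109.7, 181.9]
tcp_rot: [-3.14, 0.002, 0.586]
contact_force: [-7.1, -1.0, 3.2]
grip_width: 57.1
finger_force: 29.8
```

```bash
python3 -c "
from h import *
st()
im=capture('side');cv2.imwrite('pics/j.png',cv2.resize(im[160:220,240:320,::-1],None,fx=8,fy=8,interpolation=cv2.INTER_CUBIC))
a=[cv2.resize(cv2.imread(f'pics/{n}.png')[330:450,100:460],None,fx=1.6,fy=1.6) for n in 'gij']
cv2.imwrite('pics/k.png',np.vstack(a))
"
```

```text
22.9 [587.2 109.7 181.9] yaw rel 3.5 F [-7.1 -1.   3.2] Mraw [0.23 1.25 0.95] Mtcp [0.37 0.2  0.95] AX 0.672 w 57.1 f 29.8
```

View pics/k.png

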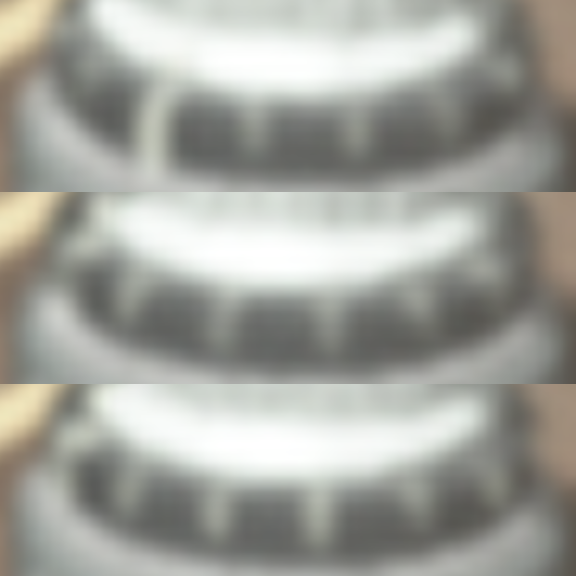

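step_arm(
  deltas=[0,0,0,-0.6,40,0,0,0,-0.6,40,0,0,0,0,40,0,0,0,0,40,0,0,0,0,40,0,0,0,0,40,0,0,0,0,40,0,0,0,0,40,0,0,0,0,40,0,0,0,0,40],
)

```text
time: 24.2
tool_pos: [586.8, 109.7, 181.9]
tcp_rot: [-3.14, 0.003, 0.565]
contact_force: [-7.8, -0.6, 6.0]
grip_width: 56.9
finger_force: 29.7
```

```bash
python3 -c "
from h import *
st()"
```

```text
24.2 [586.8 109.7 181.9] yaw rel 2.3 F [-7.8 -0.6  6. ] Mraw [0.2  1.54 1.05] Mtcp [0.28 0.39 1.05] AX 0.756 w 56.9 f 29.7
```

step_arm(
  deltas=[0,0,0,3.5,40,0.5,0,0,3.5,40,0.5,0,0,3.5,40,0.5,0,0,3.5,40,0.5,0,0,3.5,40,0.5,-0.3,0,3.5,40,0.5,-0.3,0,3.5,40,0.5,-0.4,0,3.5,40,0,0,0,0,40,0,0,0,0,40],
)

```text
time: 25.45
tool_pos: [591.8, 106.7, 182.5]
tcp_rot: [3.139, 0.002, 1.05]
contact_force: [-8.6, -6.0, 4.4]
grip_width: 58.8
finger_force: 32.7
```

```bash
python3 -c "
from h import *
st()
im=capture('side');cv2.imwrite('pics/l.png',cv2.resize(im[160:220,240:320,::-1],None,fx=8,fy=8,interpolation=cv2.INTER_CUBIC))"
```

```text
25.45 [591.8 106.7 182.5] yaw rel 30.1 F [-8.6 -6.   4.4] Mraw [-1.92 -0.15 -0.67] Mtcp [-1.03 -1.42 -0.67] AX 0.090 w 58.8 f 32.7
```

step_arm(
  deltas=[0,0,0,0,88,0,0,0,0,88,-1,0.5,0.5,-9,88,-1,0.5,0,-9,88,-1,0.5,0,-9,88,-1,0.5,0,-9,88,-1,0.5,0,-9,88,0,0.5,0,-9,80,0,0,0,0,40,0,0,0,0,40],
)

```text
time: 26.75
tool_pos: [586.9, 111.6, 182.3]
tcp_rot: [-3.141, -0.0, 0.114]
contact_force: [-0.4, 4.0, -0.7]
grip_width: 64.9
finger_force: 2.2
```

```bash
python3 -c "
from h import *
st()
im=capture('side');cv2.imwrite('pics/m.png',cv2.resize(im[160:220,240:320,::-1],None,fx=8,fy=8,interpolation=cv2.INTER_CUBIC))
a=[cv2.imread(f'pics/{n}.png')[130:450,100:460] for n in 'jm']
cv2.imwrite('pics/n.png',np.hstack(a))"
```

```text
26.75 [586.9 111.6 182.3] yaw rel -23.6 F [-0.4  4.  -0.7] Mraw [ 0.8   0.06 -0.01] Mtcp [ 0.21 -0.   -0.01] AX -0.089 w 64.9 f 2.2
```

View pics/n.png

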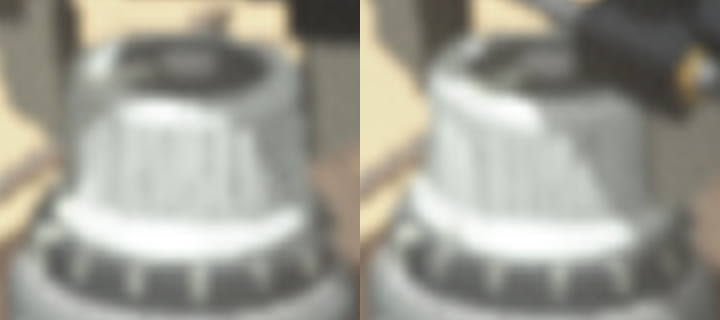

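```bash
cat >> h.py <<'E'
Fc=np.array([588.93,110.93,183.71])
e2=np.array([-np.sin(ya),np.cos(ya),0]);e1=np.cross(e2,ax)  # e1 ~ uphill/+x mill
def samp(n,im,r,s,th):
    X=Fc+s*ax+r*(np.cos(th)[:,None]*e1+np.sin(th)[:,None]*e2)
    p=proj(n,X).astype(np.float32)
    return cv2.remap(im,p[:,0][None],p[:,1][None],cv2.INTER_LINEAR)[0]
def prof(n,im,rs,ss,th):
    g=cv2.cvtColor(im,cv2.COLOR_BGR2GRAY).astype(np.float32)
    return np.mean([samp(n,g,r,s,th) for r in rs for s in ss],0)
def full(f):
    im=np.zeros((480,640,3),np.uint8);im[160:220,240:320]=cv2.resize(cv2.imread(f),(80,60),interpolation=cv2.INTER_AREA);return im
E
python3 - <<'E'
from h import *
d=np.arange(-90,91,6);th=np.radians(d)
print('d',*d)
print('top0 face',*prof('top',cv2.imread('pics/top0.png'),[11,13,15],[0],th).astype(int))
S={'side0':cv2.imread('pics/side0.png')}
for n in 'fgjlm':S[n]=full(f'pics/{n}.png')
for n,im in S.items(): print(n,'face',*prof('side',im,[11,13,15],[0],th).astype(int))
for z in(-38,-42,-46,-50):print('collar',z,*prof('side',S['side0'],[38],[z],th).astype(int))
E
```

```text
d -90 -84 -78 -72 -66 -60 -54 -48 -42 -36 -30 -24 -18 -12 -6 0 6 12 18 24 30 36 42 48 54 60 66 72 78 84 90
top0 face 90 89 90 90 88 90 90 90 90 90 90 90 89 88 113 177 216 173 105 89 89 91 92 91 90 90 90 90 90 89 90
side0 face 127 126 127 129 130 133 137 140 142 143 147 152 159 172 197 220 233 219 196 168 157 151 149 147 144 141 138 135 133 131 128
f face 84 84 85 86 86 88 90 92 95 100 108 119 131 139 138 128 112 103 98 97 96 95 94 92 90 89 86 85 84 82 81
g face 90 90 93 95 99 103 109 115 121 126 129 127 122 116 111 107 104 102 101 99 97 96 94 93 91 90 88 87 85 84 82
j face 114 119 121 123 125 125 121 115 109 105 103 103 103 103 104 104 103 102 101 99 97 97 95 94 93 91 89 88 86 85 83
l face 91 92 97 103 109 116 122 126 129 128 123 116 108 102 98 97 97 97 97 96 95 94 93 92 90 88 86 85 84 82 81
m face 95 96 99 104 109 116 122 127 130 131 130 124 116 108 103 101 100 99 99 99 98 96 94 92 89 85 80 76 72 69 66
collar -38 176 176 169 157 143 134 123 115 121 135 121 120 174 175 121 117 146 144 119 119 146 132 113 124 143 124 111 124 130 127 133
collar -42 152 151 144 133 125 116 107 103 118 113 98 107 166 150 101 101 132 129 102 101 121 119 98 96 111 112 93 94 106 115 119
collar -46 137 130 128 130 135 128 123 119 115 109 106 120 176 150 109 108 110 110 104 103 107 111 107 107 108 111 111 110 105 103 108
collar -50 121 130 143 152 158 166 171 170 167 161 161 175 189 181 167 162 166 167 165 161 154 163 166 162 160 153 152 154 149 135 117
```

step_arm(
  deltas=[0,0,0,0,40,0,0,0,6.5,40,0.5,0,0,6.5,40,0.5,-0.3,0,6.5,40,0.5,-0.3,0,6.5,40,0.5,-0.3,0,6.5,40,0.5,-0.3,0,6.5,40,1,-0.3,-0.5,6.5,40,1,-0.5,-0.5,6.5,40,0,0,0,0,40],
)

```text
time: 28.05
tool_pos: [592.0, 107.8, 182.4]
tcp_rot: [3.138, 0.001, 1.021]
contact_force: [-3.9, -4.0, 3.3]
grip_width: 59.1
finger_force: 31.9
```

```bash
cat >> h.py <<'E'
def look():
    d=np.arange(-90,91,3.);th=np.radians(d);im=capture('side')[:,:,::-1].copy()
    a=prof('side',im,[11,13,15],[0],th);c=prof('side',im,[38],[-41,-42,-43],th)
    print('face',*[f'{int(x)}:{int(y)}' for x,y in zip(d,a)]);print('collar',*[f'{int(x)}:{int(y)}' for x,y in zip(d,c)][::1]);return im
E
python3 -c "
from h import *
st();cv2.imwrite('pics/o.png',look())"
```

```text
28.05 [592.  107.8 182.4] yaw rel 28.4 F [-3.9 -4.   3.3] Mraw [-1.55 -0.83 -0.58] Mtcp [-0.96 -1.41 -0.58] AX 0.148 w 59.1 f 31.9
face -90:83 -87:83 -84:83 -81:83 -78:84 -75:85 -72:85 -69:86 -66:86 -63:86 -60:87 -57:88 -54:89 -51:89 -48:89 -45:89 -42:89 -39:90 -36:90 -33:91 -30:93 -27:93 -24:94 -21:95 -18:96 -15:97 -12:98 -9:99 -6:102 -3:105 0:111 3:119 6:128 9:134 12:140 15:146 18:140 21:135 24:128 27:119 30:110 33:104 36:99 39:96 42:94 45:93 48:91 51:90 54:89 57:89 60:88 63:86 66:86 69:85 72:84 75:83 78:83 81:82 84:81 87:81 90:80
collar -90:144 -87:143 -84:140 -81:135 -78:128 -75:121 -72:113 -69:108 -66:107 -63:108 -60:108 -57:107 -54:102 -51:94 -48:85 -45:78 -42:74 -39:77 -36:88 -33:102 -30:112 -27:111 -24:105 -21:100 -18:99 -15:99 -12:105 -9:119 -6:128 -3:117 0:104 3:101 6:102 9:101 12:104 15:120 18:130 21:114 24:100 27:97 30:96 33:96 36:99 39:114 42:124 45:114 48:99 51:89 54:87 57:89 60:96 63:105 66:113 69:112 72:104 75:98 78:95 81:95 84:102 87:110 90:117
```

```bash
python3 - <<'E'
from h import *
d=np.arange(-90,61,3.);th=np.radians(d)
for n in 'gijlm':
    im=full(f'pics/{n}.png')
    a=prof('side',im,[11,13,15],[0],th);c=prof('side',im,[38],[-41,-42,-43],th)
    pk=lambda x:[(int(d[k]),int(x[k])) for k in range(1,len(d)-1) if x[k]>=x[k-1] and x[k]>x[k+1]]
    print(n,'mark',pk(a),'collar',pk(c))
E
```

```text
g mark [(-30, 129)] collar [(-87, 164), (-51, 117), (-21, 181), (3, 126), (15, 102), (27, 127), (51, 113)]
i mark [(-63, 128), (-9, 101), (15, 98)] collar [(-87, 150), (-57, 138), (-30, 134), (-6, 131), (21, 127), (42, 110)]
j mark [(-63, 125), (-21, 103), (0, 104), (15, 103)] collar [(-87, 152), (-57, 157), (-30, 133), (-6, 144), (18, 146), (42, 114)]
l mark [(-42, 129), (9, 97), (15, 97)] collar [(-30, 110), (-6, 127), (18, 129), (42, 122)]
m mark [(-33, 131)] collar [(-57, 162), (-30, 125), (-18, 101), (-6, 129), (18, 129), (42, 123)]
```

step_arm(
  deltas=[0,0,0,0,91.8,0,0,0,0,91.8,0,0,0,0,91.8,0,0,20,0,91.8,0,0,40,0,91.8,0,0,50,0,91.8,-20,-50,0,0,91.8,-20,-50,0,0,91.8,-20,-50,0,0,91.8,-20,-50,0,0,91.8],
)

```text
time: 29.35
tool_pos: [510.4, -91.8, 291.2]
tcp_rot: [3.142, -0.0, 1.019]
contact_force: [1.3, -0.2, 0.0]
grip_width: 91.6
finger_force: 0.0
```

```bash
python3 - <<'E'
from h import *
st()
d=np.arange(-90,91,2.);th=np.radians(d)
pk=lambda x:[(int(d[k]),int(x[k])) for k in range(1,len(d)-1) if x[k]>=x[k-1] and x[k]>x[k+1]]
I={n:capture(n)[:,:,::-1].copy() for n in('side','top')}
for lab,J in(('start',{n:cv2.imread(f'pics/{n}0.png') for n in I}),('now',I)):
    for n in I: print(lab,n,'mark',pk(prof(n,J[n],[11,13,15],[0],th)),'collar',pk(prof(n,J[n],[38],[-41,-42,-43] if n=='side' else [-36],th)))
a=cv2.resize(I['top'][195:275,370:450],(480,480),interpolation=cv2.INTER_CUBIC);b=cv2.resize(I['side'][160:220,240:300],(300,300),interpolation=cv2.INTER_CUBIC)
cv2.imwrite('pics/p.png',np.hstack([a,cv2.copyMakeBorder(b,0,180,0,0,0)]))
E
```

```text
29.35 [510.4 -91.8 291.2] yaw rel 28.3 F [ 1.3 -0.2  0. ] Mraw [-0.08 -0.06 -0.01] Mtcp [-0.05  0.14 -0.01] AX -0.021 w 91.6 f 0.0
start side mark [(6, 233)] collar [(-88, 153), (-38, 119), (-16, 179), (10, 144), (32, 130), (58, 118)]
start top mark [(-74, 90), (-58, 90), (-42, 90), (-32, 90), (6, 216), (26, 90), (42, 92), (76, 90)] collar [(-82, 153), (-68, 100), (-58, 168), (-50, 87), (-44, 90), (-36, 160), (-28, 89), (-22, 87), (-14, 215), (-2, 91), (8, 154), (18, 92), (22, 92), (30, 174), (42, 95), (52, 172), (60, 85), (74, 131)]
now side mark [(-18, 152), (16, 230)] collar [(-58, 159), (-30, 123), (-6, 127), (18, 130), (42, 124), (68, 117)]
now top mark [(-86, 91), (-70, 91), (-64, 91), (-58, 91), (-46, 90), (-26, 91), (-12, 93), (14, 216), (46, 92), (72, 92)] collar [(-88, 113), (-82, 126), (-72, 159), (-50, 210), (-40, 90), (-36, 89), (-28, 166), (-18, 93), (-6, 153), (4, 92), (8, 91), (16, 165), (30, 94), (38, 161), (50, 92), (60, 156), (72, 80), (84, 154)]
```

View pics/p.png

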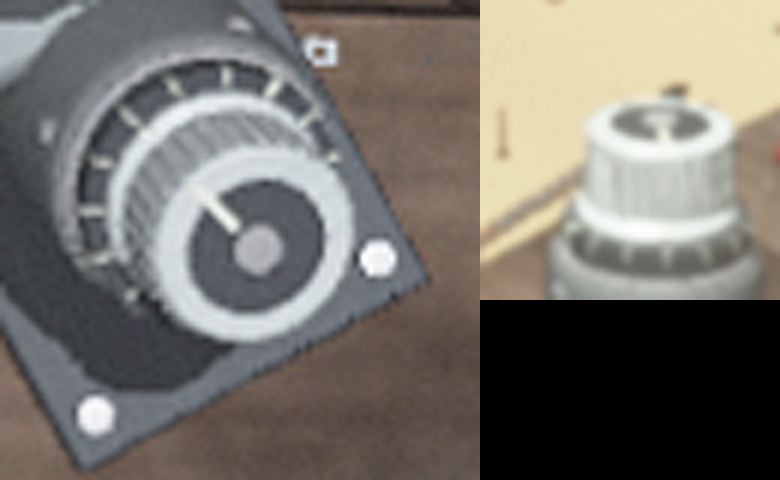

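```bash
python3 -c "
from plant import *
print(close_job())"
```

```text
the job is handed in; nothing more can be done
None
```

I turned the ring clockwise until the burrs touched (about 0.75 N m at standstill, below the 1 N m forcing limit), then backed it off three clicks and let go. The final pictures show the ring's mark on the third collar line from the broad one. The gripper was clear of the mill and the job went in at about 29 s; no verdict came back.

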